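# Sort film rolls and cassettes on the archive table

### The job

Sort the four recordings on the table: lay each film roll flat in the middle of an open round tin, and each cassette case flat in the middle of a rectangular board tray with its long side along the tray's long side; the larger of each pair belongs in the larger tin or tray and the smaller in the smaller. Leave the black magnifier standing where it is.

Things in the scene. Friction and masses are not known exactly. Their poses are not given: they have to be found in the camera images.
- big_roll_mid (a point): Film roll wound on a core, lying flat on the table: a solid black disc 62 mm across and 18 mm high with a white core and a small dark dot in the middle of its top; the larger of the two rolls, about 110 g. The point is its centre, 9 mm above its underside; z is its axis, up.
- small_roll_mid (a point): Film roll wound on a core, lying flat on the table: a solid black disc 42 mm across and 18 mm high with a white core and a small dark dot in the middle of its top; the smaller of the two rolls, about 60 g. The point is its centre, 9 mm above its underside; z is its axis, up.
- big_case_mid (a point): Cassette in its closed plastic case, lying flat on the table: a grey box 74 mm long (its x axis), 54 mm wide (its y axis) and 18 mm high, black on top with a small pale window in the middle and a pale strip along one long side; the larger of the two cases, about 70 g. The point is its centre, 9 mm above its underside; z is up.
- small_case_mid (a point): Cassette in its closed plastic case, lying flat on the table: a grey box 54 mm long (its x axis), 36 mm wide (its y axis) and 14 mm high, black on top with a small pale window in the middle and a pale strip along one long side; the smaller of the two cases, about 35 g. The point is its centre, 7 mm above its underside; z is up.
- big_tin_floor (a point): Open round dark steel tin, grey inside, without its lid, fixed to the table: 136 mm across outside, 131 mm inside, rim 12 mm above the table, floor 3 mm thick; the larger of the two open tins. The point is the centre of its inner floor, 3 mm above the table; z is up.
- small_tin_floor (a point): Open round dark steel tin, grey inside, without its lid, fixed to the table: 104 mm across outside, 99 mm inside, rim 12 mm above the table, floor 3 mm thick; the smaller of the two open tins. The point is the centre of its inner floor, 3 mm above the table; z is up.
- big_tray_floor (a point): Shallow open rectangular tray of brown board, fixed to the table: 140 mm long outside (its x axis), 106 mm wide (its y axis), walls 3 mm thick with their tops 10 mm above the table, floor 3 mm thick; the larger of the two trays. The point is the centre of its inner floor, 3 mm above the table; z is up.
- small_tray_floor (a point): Shallow open rectangular tray of brown board, fixed to the table: 104 mm long outside (its x axis), 80 mm wide (its y axis), walls 3 mm thick with their tops 10 mm above the table, floor 3 mm thick; the smaller of the two trays. The point is the centre of its inner floor, 3 mm above the table; z is up.
- loupe_mid (a point): Black magnifier (loupe), loose and standing upright among the things: a waisted round body 36 mm across and 36 mm high with a glass top. The point is its centre, 18 mm above the table. Not to be moved.
Things that resemble listed ones, but are neither listed nor needed, are in the scene too. Leave any orange look-alike of the part that bears small_case_mid alone.

How it is judged (in metres and radians):
At the end, for the whole second after the job is handed in: Larger roll in larger tin, smaller roll in smaller tin, larger case in larger tray, smaller case in smaller tray: each flat on the floor (height within 4 mm, tilt under 0.12 rad), centred within 15 mm, at rest; each case's long side within 0.3 rad of its tray's, either way round (horizontal distance between big_roll_mid and big_tin_floor below 0.015 m and z of big_roll_mid in the frame of big_tin_floor between 0.005 and 0.013 m and angle between the z axis of big_roll_mid and the z axis of big_tin_floor, either way round below 0.12 rad and linear speed of each of big_roll, small_roll, big_case, small_case below 0.01 m/s and horizontal distance between small_roll_mid and small_tin_floor below 0.015 m and z of small_roll_mid in the frame of small_tin_floor between 0.005 and 0.013 m and angle between the z axis of small_roll_mid and the z axis of small_tin_floor, either way round below 0.12 rad and horizontal distance between big_case_mid and big_tray_floor below 0.015 m and z of big_case_mid in the frame of big_tray_floor between 0.005 and 0.013 m and angle between the z axis of big_case_mid and the z axis of big_tray_floor, either way round below 0.12 rad and angle between the x axis of big_case_mid and the x axis of big_tray_floor, either way round below 0.3 rad and horizontal distance between small_case_mid and small_tray_floor below 0.015 m and z of small_case_mid in the frame of small_tray_floor between 0.003 and 0.011 m and angle between the z axis of small_case_mid and the z axis of small_tray_floor, either way round below 0.12 rad and angle between the x axis of small_case_mid and the x axis of small_tray_floor, either way round below 0.3 rad); the robot touches nothing.
It fails at once if the magnifier is pushed more than 15 mm or tipped over (distance of loupe_mid from where it was at the start of the episode above 0.015 m or angle between loupe_mid's own z axis and vertical above 0.5 rad).
It also fails if it takes over 104 s, if anything falls off the work surface, if the arm or the gripper's body presses on something with over 40 N, if the wrist force passes 120 N, or if a joint passes its speed limit or range.

### The arm

A 6-joint arm with a two-finger parallel gripper is mounted at the origin on the work surface. World frame = base frame: x ahead of the robot, y to its left, z up, the work surface at z = 0. Lengths are in mm, angles in rad, forces in N, time in s.
With the tool pointing down it reaches from about 300 to 775 mm from the base axis. Payload 14.6 kg.
Tool frame: the origin (TCP) lies at the very end of the fingers, on their centre line; the grasp point (between the pads) lies behind it (arm.grasp_offset is the z of the grasp point in the tool frame, in mm); z points along the fingers, y is the direction in which the jaws open and shut (so a half turn about z gives the same grasp; the last joint's range is limited). The gripper opens to 94 mm and grips with 3 to 60 N. Pads are 16 mm wide; open, the fingers measure 119 mm over their backs; the gripper's body (75 mm by 177 mm) begins 78 mm behind the grasp point.
Start: joints at [1.1, 0.3, 1.521, -0, 1.321, -0.067], TCP at [216.1, 505.757, 205.446] pointing down, gripper open.
Joint ranges: [-3.03, 3.03], [-0.79, 2.21], [0.23, 2.52], [-1.04, 4.18], [0, 3.07], [-2.55, 2.55]. Speed limits (rad/s): [2.22, 2.22, 2.57, 3.14, 3.14, 3.14].

### API

Orientations are given as a unit quaternion [w, x, y, z].
In Python, from cell import telemetry, imaging, arm gives the robot as it stands. The module is installed in compiled form; this text tells all that it offers.
- The arm moves only by the tool drive_tool, never from a script. Its argument "deltas" is a list that holds one entry, the list of rows, each a list of 7 numbers: the shift along the tool's x, y, z in m, then the turn, a rotation vector about the tool's x, y, z in degrees, then the closure in counts, from 0 (fully open) to 255 (shut). In form: [[[dx, dy, dz, rx, ry, rz, hand], ...]]. A call has 1 to 10 rows; each row is the pose to reach, as a shift and turn from the pose measured when the call began, along the tool's axes at that moment; what a row does not reach only later rows make up. A row lasts 1/8 s, in which the tool goes at most 62.5 mm and 10.7 degrees, less where a joint would pass 70% of its speed; a pose out of reach is approached as far as the arm can. A call with a gripper value outside its range is refused whole. The fingers move at their own pace and stop on an object; the grip force is fixed at half the most. Time passes only in rows, so rows that repeat a pose let the fingers close. It gives the time, the measured TCP pose, the force and the opening at its end, in the units of the state.
- telemetry.read_state(): the state, without advancing time (a new reading comes with each control period).
- imaging.snapshot(name): name is "scene" or "top"; returns a dict with "pixels" (480x640x3 uint8, blue, green, red), "fx", "fy", "cx", "cy" (pixels), "dist_coeffs" ([k1, k2, p1, p2, k3] as OpenCV has them; the pictures are not rectified), "eye" and "orientation" of the camera in the world. Camera axes: x right, y up, looking along -z (the intrinsics and any distortion apply to the point x, -y, -z); pixel columns grow to the right and rows downward; lengths in mm; the calibration is good to about 2 mm. A picture is of the moment at which its call begins. There is no depth.
- arm.sign_off(): hands the job in, once; it reports no verdict.
The state is a dict: "time_s": time; "q": joint angles; "qvel": joint speeds; "tau": joint torques, N m; "eef_pos": TCP position; "tool_rot": TCP orientation; "wrist_force": force on the tool from outside, world axes, zero at the start; "torque": the same for the moment, N m; "grip_width": finger opening in mm.
Only numpy, scipy, OpenCV 4.12 (cv2) and the standard library are available. Lean on these libraries where they do the work, as an engineer would, in place of code of your own. Each camera call takes 0.05 s, during which the arm holds its last target. There are 200 camera calls.

## Working session

There is one attempt and no reset: what is moved stays moved. The work goes in short steps, Python scripts to look and compute and a tool call to move; the robot and the scene stay as the last step left them, time stands still between calls to the robot, and variables do not carry over. Pictures are saved under pics/ and viewed, about 12 in all and at most 16, crops included, and the job is handed in when it is done.

Besides the shell and the picture viewer there is one more tool, called after "Emit:" by a JSON object that holds its "name" and its "arguments", one argument or row to a line. drive_tool: Moves the arm, as the interface text tells. Its arguments: {"type":"object","properties":{"deltas":{"type":"array"}},"required":["deltas"]}

```bash
mkdir -p pics
cat > h.py <<'E'
import numpy as np, cv2
from scipy.spatial.transform import Rotation as R
from cell import telemetry, imaging, arm
def snap(name):
    s=imaging.snapshot(name); s['K']=np.array([[s['fx'],0,s['cx']],[0,s['fy'],s['cy']],[0,0,1]],float)
    s['D']=np.array(s['dist_coeffs'],float); w,x,y,z=s['orientation']; s['R']=R.from_quat([x,y,z,w]).as_matrix(); s['eye']=np.array(s['eye'],float); return s
def ray(s,px,z):
    p=cv2.undistortPoints(np.array(px,float).reshape(-1,1,2),s['K'],s['D']).reshape(-1,2)
    d=np.c_[p[:,0],-p[:,1],-np.ones(len(p))]@s['R'].T
    return (s['eye']+d*((z-s['eye'][2])/d[:,2])[:,None])[:,:2]
def proj(s,P):
    c=(np.array(P,float).reshape(-1,3)-s['eye'])@s['R']; c=c*[1,-1,-1]
    return cv2.projectPoints(c,np.zeros(3),np.zeros(3),s['K'],s['D'])[0].reshape(-1,2)
E
python3 - <<'E'
from h import *
for n in('top','scene'):
    s=snap(n); cv2.imwrite(f'pics/{n}0.png',s['pixels']); print(n,s['eye'],s['R'].round(3).tolist(),s['fx'],s['D'])
print(telemetry.read_state(),arm.grasp_offset)
E
```

```text
top [ 346.09943055   19.96070195 1171.87822584] [[0.017, 0.993, -0.114], [-1.0, 0.019, 0.015], [0.017, 0.114, 0.993]] 522.9897804436371 [-0.00594149  0.          0.          0.          0.        ]
scene [1001.56492977 -479.65237085  976.12534127] [[0.695, -0.575, 0.432], [0.719, 0.551, -0.425], [0.006, 0.605, 0.796]] 600.9117145260132 [-0.10592734  0.          0.          0.          0.        ]
{'time_s': 0.1, 'q': array([ 1.10041148e+00,  3.00388738e-01,  1.52147500e+00,  1.54015190e-05,
        1.32072209e+00, -6.65775465e-02]), 'qvel': array([-0.00052756, -0.00222444, -0.00020533, -0.00056703, -0.00065478,
       -0.00154459]), 'tau': array([ 4.15608783e-04, -5.32637930e+01, -3.53290558e+01,  7.09220278e-02,
        2.35044770e-02, -1.78580291e-05]), 'eef_pos': array([215.99360832, 505.57056571, 204.97638945]), 'tool_rot': array([-1.38921794e-04,  2.00536521e-01,  9.79686101e-01, -4.76819450e-04]), 'wrist_force': array([ 0.56885737, -0.11939235, -0.56605623]), 'torque': array([-0.00828283,  0.00054709, -0.00878751]), 'grip_width': 94.07217234893031} -18.8
```

View pics/top0.png

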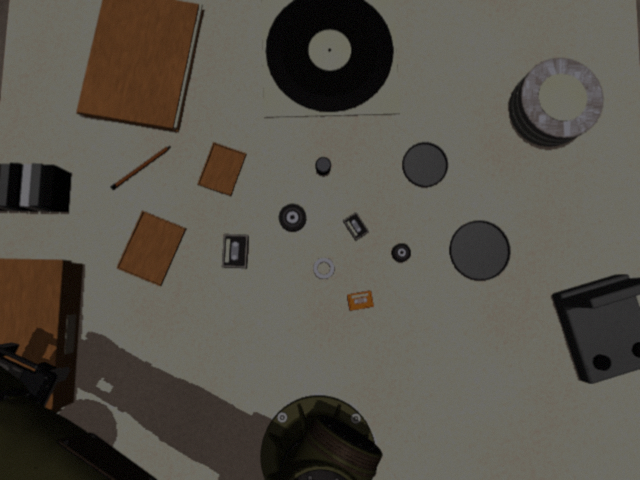

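View pics/scene0.png

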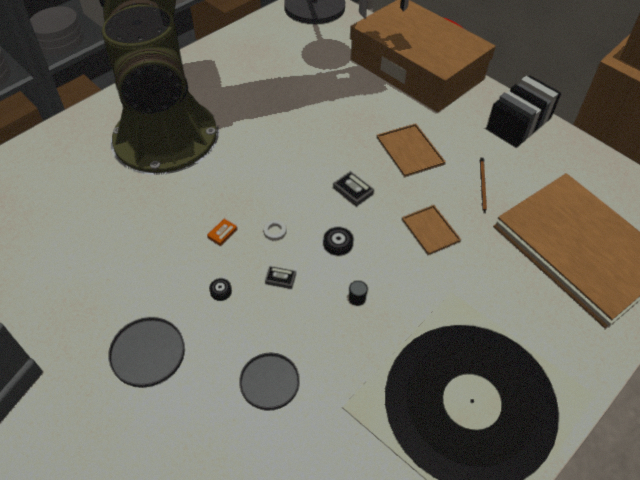

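The top view shows these candidates:
- **Rolls:** big (292,217), small (401,253). The white ring at (324,269) is a look-alike.
- **Cases:** big (235,251), small (355,226). The orange one at (360,300) is a decoy.
- **Tins:** big (480,250), small (425,165).
- **Trays:** big (152,248), small (222,169).
- **Loupe:** (323,166).

Next I'll measure these in both views.

```bash
cat > m.py <<'E'
from h import *
# name: (height for ray, top-seed, scene-seed, half window, kind)
T={'big_roll':(9,(292,217),(339,240),22),'small_roll':(9,(401,253),(221,289),17),'big_case':(9,(235,251),(353,188),26),
'small_case':(7,(355,226),(281,277),20),'loupe':(18,(323,166),(358,292),15),'big_tin':(8,(480,250),(147,352),46),'small_tin':(8,(425,165),(270,381),36),
'big_tray':(8,(152,248),(411,150),46),'small_tray':(8,(222,169),(431,230),36)}
def blob(s,seed,h):
    im=s['pixels']; x,y=map(int,seed); x0,y0=max(x-h,0),max(y-h,0); c=im[y0:y+h,x0:x+h].astype(float)
    bg=np.median(np.r_[c[0],c[-1],c[:,0],c[:,-1]],axis=0)
    m=(np.abs(c-bg).max(2)>30).astype(np.uint8)
    cs=cv2.findContours(m,cv2.RETR_EXTERNAL,cv2.CHAIN_APPROX_NONE)[0]
    return max(cs,key=cv2.contourArea).reshape(-1,2)+[x0,y0]
def meas(s,seed,h,z):
    w=ray(s,blob(s,seed,h),z).astype(np.float32)
    (c,sz,a)=cv2.minAreaRect(w)
    if sz[0]<sz[1]: a+=90; sz=sz[::-1]
    return np.array([*c,*sz,(a+90)%180-90])
if __name__=='__main__':
    t,s=snap('top'),snap('scene')
    for n,(z,a,b,h) in T.items(): print(n,meas(t,a,h,z).round(1),meas(s,b,h,z).round(1))
    im=cv2.resize(t['pixels'][130:320,110:530],None,fx=1.9,fy=1.9,interpolation=cv2.INTER_CUBIC)
    for n,(z,a,b,h) in T.items(): cv2.polylines(im,[((blob(t,a,h)-[110,130])*1.9+0.9).astype(int)],True,(0,255,0),1)
    cv2.imwrite('pics/crop1.png',im)
E
python3 m.py
```

```text
big_roll [511.4  68.2  62.8  62.2  27.9] [511.7  65.9  76.2  62.5 -46.3]
small_roll [ 437.3 -175.9   43.2   40.8  -44.5] [ 437.6 -177.7   51.    42.2  -39.3]
big_case [433.6 193.2  73.9  57.5  -1.7] [434.5 191.   84.7  67.2  -1.4]
small_case [494.4 -73.6  55.1  38.1  33.2] [496.2 -76.1  57.4  45.   33.3]
loupe [627.2   1.2  43.7  36.1   1.2] [ 6.277e+02  5.000e-01  5.800e+01  3.710e+01 -5.570e+01]
big_tin [ 446.1 -353.5  138.4  135.1  -89. ] [ 447.9 -355.8  141.5  136.2    3.3]
small_tin [ 6.395e+02 -2.307e+02  1.055e+02  1.033e+02 -1.000e-01] [ 641.5 -233.8  108.   104.   -43.2]
big_tray [437.  379.8 140.8 109.  -21.1] [440.1 375.8 149.6 114.  -21. ]
small_tray [619.9 230.5 106.2  82.8 -18.1] [622.8 226.6 109.5  85.7 -17.7]
```

View pics/crop1.png

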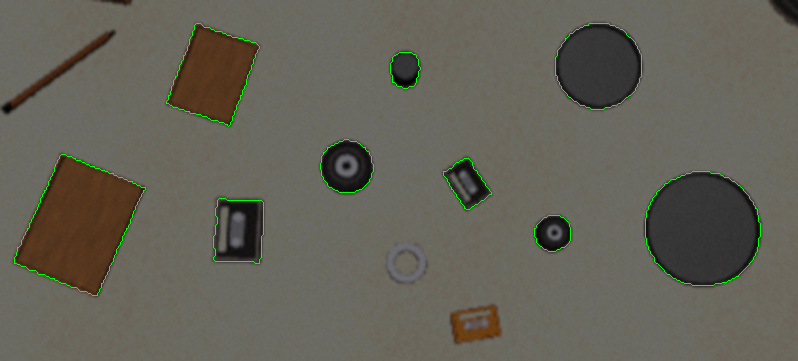

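The measured sizes match the descriptions to within a few mm, and the crop confirms the choices. Now I'll work out the moves.

```bash
cat > go.py <<'E'
from h import *
import sys
def rot(psi):  # tool down, jaw axis y at world angle psi
    p=np.radians(psi); y=np.array([np.cos(p),np.sin(p),0]); z=np.array([0,0,-1.]); return np.c_[np.cross(y,z),y,z]
def delta(p,Rt,P,psi):
    best=min((R.from_matrix(Rt.T@rot(psi+k)).as_rotvec(degrees=True) for k in(0,180)),key=np.linalg.norm)
    return np.r_[(Rt.T@(np.array(P)-p))/1000,best]
if __name__=='__main__':  # args: x,y,z,psi ...
    st=telemetry.read_state(); w,x,y,z=st['tool_rot']; p=st['eef_pos']; Rt=R.from_quat([x,y,z,w]).as_matrix()
    for a in sys.argv[1:]:
        v=[float(k) for k in a.split(',')]; d=delta(p,Rt,v[:3],v[3]); print(a,d[:3].round(4).tolist(),d[3:].round(1).tolist())
    print('t',st['time_s'],'pos',p.round(1),'q',st['q'].round(2),'grip',round(st['grip_width'],1),'F',np.round(st['wrist_force'],1))
E
python3 go.py 434,192,100,-1.6
```

```text
434,192,100,-1.6 [-0.3237, -0.2027, 0.1052] [-0.0, 0.0, 68.5]
t 0.2 pos [216.  505.6 205.1] q [ 1.1   0.3   1.52  0.    1.32 -0.07] grip 94.1 F [ 1.4  0.3 -0.9]
```

Emit:
{"name": "drive_tool", "arguments": {
  "deltas": [
    [[-0.324,-0.203,0.105,0,0,68.5,0],[-0.324,-0.203,0.105,0,0,68.5,0],[-0.324,-0.203,0.105,0,0,68.5,0],[-0.324,-0.203,0.105,0,0,68.5,0],[-0.324,-0.203,0.105,0,0,68.5,0],[-0.324,-0.203,0.105,0,0,68.5,0],[-0.324,-0.203,0.105,0,0,68.5,0],[-0.324,-0.203,0.105,0,0,68.5,0],[-0.324,-0.203,0.105,0,0,68.5,0],[-0.324,-0.203,0.105,0,0,68.5,0]]
  ]
}}

```text
time_s: 1.45
eef_pos: [433.8, 192.5, 100.6]
tool_rot: [0.0, 0.716, 0.698, -0.0]
wrist_force: [0.5, -0.5, -1.2]
grip_width: 93.6
```

```bash
python3 go.py 434,192,40,-1.6 434,192,4,-1.6
python3 - <<'E'
from h import *
s=snap('scene'); cv2.imwrite('pics/a.png',cv2.resize(s['pixels'][60:300,200:520],None,fx=2.4,fy=2.4))
E
```

```text
434,192,40,-1.6 [-0.0005, 0.0002, 0.0606] [0.0, 0.0, 0.1]
434,192,4,-1.6 [-0.0004, 0.0002, 0.0966] [0.0, 0.0, 0.1]
t 1.45 pos [433.8 192.5 100.6] q [ 0.34  0.26  1.84 -0.    1.04  0.37] grip 93.6 F [ 0.5 -0.5 -1.2]
```

View pics/a.png

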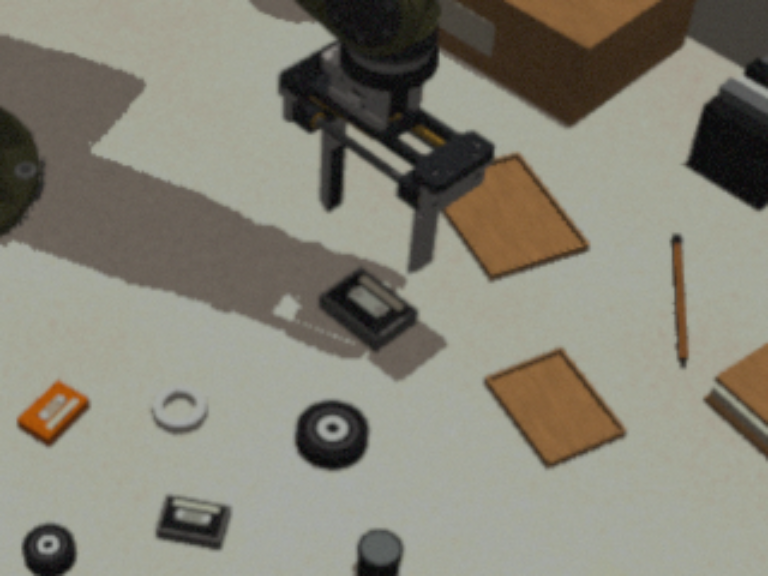

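The open jaws are over the big case, lined up with its long side, with nothing in the way. I'll descend and close.

Emit:
{"name": "drive_tool", "arguments": {
  "deltas": [
    [[0,0,0.05,0,0,0,0],[0,0,0.08,0,0,0,0],[0,0,0.097,0,0,0,0],[0,0,0.097,0,0,0,0],[0,0,0.097,0,0,0,255],[0,0,0.097,0,0,0,255],[0,0,0.097,0,0,0,255],[0,0,0.097,0,0,0,255],[0,0,0.07,0,0,0,255],[0,0,0.0,0,0,0,255]]
  ]
}}

```text
time_s: 2.75
eef_pos: [432.5, 191.9, 92.5]
tool_rot: [-0.001, 0.716, 0.698, -0.002]
wrist_force: [1.1, 0.0, -0.7]
grip_width: 73.6
```

```bash
python3 go.py 438,378,100,-21 438,378,9,-21
```

```text
438,378,100,-21 [0.1862, 0.0005, -0.0079] [-0.2, 0.2, 19.5]
438,378,9,-21 [0.1864, 0.0009, 0.0831] [-0.2, 0.2, 19.5]
t 2.75 pos [432.5 191.9  92.5] q [ 0.34  0.27  1.85 -0.    1.03  0.37] grip 73.6 F [ 1.1  0.  -0.7]
```

Emit:
{"name": "drive_tool", "arguments": {
  "deltas": [
    [[0.186,0.001,-0.008,0,0,19.5,255],[0.186,0.001,-0.008,0,0,19.5,255],[0.186,0.001,-0.008,0,0,19.5,255],[0.186,0.001,-0.008,0,0,19.5,255],[0.186,0.001,0.04,0,0,19.5,255],[0.186,0.001,0.07,0,0,19.5,255],[0.186,0.001,0.085,0,0,19.5,255],[0.186,0.001,0.085,0,0,19.5,255],[0.186,0.001,0.085,0,0,19.5,20],[0.186,0.001,0.085,0,0,19.5,20]]
  ]
}}

```text
time_s: 4.0
eef_pos: [438.5, 377.7, 7.8]
tool_rot: [-0.0, 0.824, 0.566, -0.002]
wrist_force: [-0.1, 0.7, 0.1]
grip_width: 86.1
```

```bash
python3 go.py 438,378,7,-21 438,378,100,-21
```

```text
438,378,7,-21 [0.0001, -0.0006, 0.0008] [-0.2, 0.1, -0.0]
438,378,100,-21 [-0.0001, -0.0008, -0.0921] [-0.2, 0.1, -0.0]
t 4.0 pos [438.5 377.7   7.8] q [0.65 0.6  1.6  0.   0.95 1.01] grip 86.1 F [-0.1  0.7  0.1]
```

```bash
python3 go.py 495,-75,100,33
```

```text
495,-75,100,33 [-0.4025, 0.2149, -0.0917] [-0.2, 0.1, -54.0]
t 4.0 pos [438.5 377.7   7.8] q [0.65 0.6  1.6  0.   0.95 1.01] grip 86.1 F [-0.1  0.7  0.1]
```

Emit:
{"name": "drive_tool", "arguments": {
  "deltas": [
    [[0,0,-0.05,0,0,0,20],[0,0,-0.092,0,0,0,0],[-0.402,0.215,-0.092,0,0,-54,0],[-0.402,0.215,-0.092,0,0,-54,0],[-0.402,0.215,-0.092,0,0,-54,0],[-0.402,0.215,-0.092,0,0,-54,0],[-0.402,0.215,-0.092,0,0,-54,0],[-0.402,0.215,-0.092,0,0,-54,0],[-0.402,0.215,-0.092,0,0,-54,0],[-0.402,0.215,-0.092,0,0,-54,0]]
  ]
}}

```text
time_s: 5.25
eef_pos: [495.3, -77.1, 100.8]
tool_rot: [-0.001, 0.478, 0.878, -0.001]
wrist_force: [0.2, -0.1, 0.1]
grip_width: 94.0
```

```bash
python3 go.py 495,-75,4,33
python3 - <<'E'
from m import *
t,s=snap('top'),snap('scene')
im=t['pixels'];a=cv2.resize(im[190:310,90:250],None,fx=2.5,fy=2.5);b=cv2.resize(s['pixels'][190:360,200:426],None,fx=1.76,fy=1.76)[:300]
cv2.imwrite('pics/b.png',np.hstack([a[:299],b[:299]]))
E
```

```text
495,-75,4,33 [0.0019, 0.0012, 0.0968] [-0.2, 0.0, -0.1]
t 5.25 pos [495.3 -77.1 100.8] q [-0.23  0.31  1.77 -0.    1.06 -0.8 ] grip 94.0 F [ 0.2 -0.1  0.1]
```

View pics/b.png

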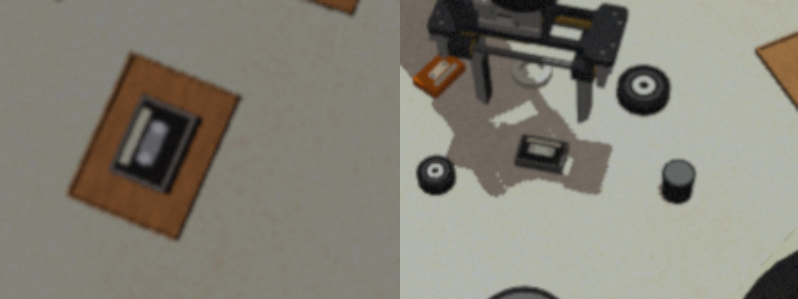

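The big case lies flat and centred in its tray, and the jaws are now over the small case. I'll pick it.

Emit:
{"name": "drive_tool", "arguments": {
  "deltas": [
    [[0.002,0.001,0.05,0,0,0,0],[0.002,0.001,0.08,0,0,0,0],[0.002,0.001,0.097,0,0,0,0],[0.002,0.001,0.097,0,0,0,255],[0.002,0.001,0.097,0,0,0,255],[0.002,0.001,0.097,0,0,0,255],[0.002,0.001,0.097,0,0,0,255],[0.002,0.001,0.097,0,0,0,255],[0.002,0.001,0.07,0,0,0,255],[0,0,0.0,0,0,0,255]]
  ]
}}

```text
time_s: 6.6
eef_pos: [494.0, -77.7, 92.4]
tool_rot: [-0.003, 0.479, 0.878, -0.002]
wrist_force: [1.2, 0.0, 0.5]
grip_width: 53.9
```

```bash
python3 go.py 621,229,100,-18 621,229,8,-18
```

```text
621,229,100,-18 [0.1893, 0.2726, -0.0088] [-0.4, -0.0, 50.7]
621,229,8,-18 [0.189, 0.2732, 0.0832] [-0.4, -0.0, 50.7]
t 6.6 pos [494.  -77.7  92.4] q [-0.23  0.32  1.78 -0.    1.05 -0.8 ] grip 53.9 F [1.2 0.  0.5]
```

Emit:
{"name": "drive_tool", "arguments": {
  "deltas": [
    [[0.189,0.273,-0.008,0,0,50.7,255],[0.189,0.273,-0.008,0,0,50.7,255],[0.189,0.273,-0.008,0,0,50.7,255],[0.189,0.273,-0.008,0,0,50.7,255],[0.189,0.273,-0.008,0,0,50.7,255],[0.189,0.273,-0.008,0,0,50.7,255],[0.189,0.273,-0.008,0,0,50.7,255],[0.189,0.273,0.03,0,0,50.7,255],[0.189,0.273,0.05,0,0,50.7,255],[0.189,0.273,0.05,0,0,50.7,255]]
  ]
}}

```text
time_s: 7.85
eef_pos: [620.3, 228.0, 39.9]
tool_rot: [-0.002, 0.809, 0.588, -0.005]
wrist_force: [0.3, -0.1, 0.6]
grip_width: 53.4
```

```bash
python3 go.py 621,229,8,-18
```

```text
621,229,8,-18 [0.0013, 0.0006, 0.0319] [-0.5, 0.3, 0.0]
t 7.85 pos [620.3 228.   39.9] q [0.3  0.71 1.31 0.   1.13 0.61] grip 53.4 F [ 0.3 -0.1  0.6]
```

Emit:
{"name": "drive_tool", "arguments": {
  "deltas": [
    [[0.001,0.001,0.02,-0.5,0.3,0,255],[0.001,0.001,0.032,-0.5,0.3,0,255],[0.001,0.001,0.032,-0.5,0.3,0,255],[0.001,0.001,0.032,-0.5,0.3,0,80],[0.001,0.001,0.032,-0.5,0.3,0,80],[0.001,0.001,0.032,-0.5,0.3,0,80],[0.001,0.001,0.01,-0.5,0.3,0,80],[0.001,0.001,-0.04,-0.5,0.3,0,0],[0.001,0.001,-0.06,-0.5,0.3,0,0]]
  ]
}}

```text
time_s: 8.98
eef_pos: [623.4, 229.2, 104.6]
tool_rot: [0.001, 0.809, 0.588, 0.003]
wrist_force: [-0.4, 0.1, -0.1]
grip_width: 81.1
```

```bash
python3 go.py 511.5,67,90,0
```

```text
511.5,67,90,0 [-0.1888, -0.0564, 0.0137] [0.3, -0.2, -18.0]
t 8.975 pos [623.4 229.2 104.6] q [0.3  0.64 1.27 0.   1.23 0.61] grip 81.1 F [-0.4  0.1 -0.1]
```

Emit:
{"name": "drive_tool", "arguments": {
  "deltas": [
    [[-0.189,-0.056,0.014,0.3,-0.2,-18,0],[-0.189,-0.056,0.014,0.3,-0.2,-18,0],[-0.189,-0.056,0.014,0.3,-0.2,-18,0],[-0.189,-0.056,0.014,0.3,-0.2,-18,0],[-0.189,-0.056,0.05,0.3,-0.2,-18,0],[-0.189,-0.056,0.06,0.3,-0.2,-18,0],[-0.189,-0.056,0.06,0.3,-0.2,-18,0]]
  ]
}}

```text
time_s: 9.85
eef_pos: [512.3, 67.3, 43.7]
tool_rot: [-0.0, 0.707, 0.707, -0.001]
wrist_force: [0.5, 0.0, 0.4]
grip_width: 93.7
```

```bash
python3 go.py 511.5,67,4,0;  python3 - <<'E'
from m import *
t,s=snap('top'),snap('scene')
im=t['pixels'];a=cv2.resize(im[120:240,190:350],None,fx=2.5,fy=2.5);b=cv2.resize(s['pixels'][140:310,270:496],None,fx=1.76,fy=1.76)[:300]
cv2.imwrite('pics/c.png',np.hstack([a[:299],b[:299]]))
E
```

```text
511.5,67,4,0 [-0.0003, -0.0007, 0.0397] [-0.1, 0.0, 0.0]
t 9.85 pos [512.3  67.3  43.7] q [ 0.06  0.43  1.76 -0.    0.95  0.06] grip 93.7 F [0.5 0.  0.4]
```

View pics/c.png

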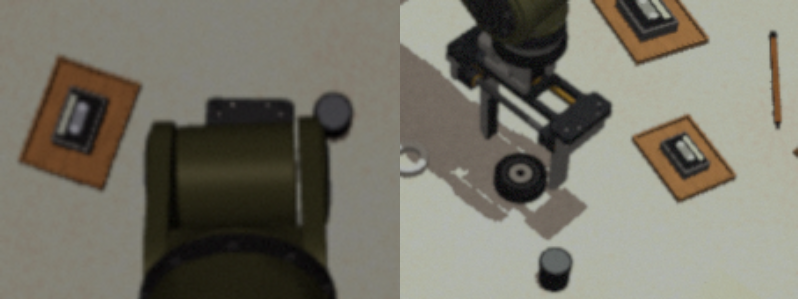

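The small case sits centred in the small tray, the loupe is clear, and the jaws straddle the big roll.

Emit:
{"name": "drive_tool", "arguments": {
  "deltas": [
    [[0,-0.001,0.03,0,0,0,0],[0,-0.001,0.039,0,0,0,0],[0,-0.001,0.039,0,0,0,255],[0,-0.001,0.039,0,0,0,255],[0,-0.001,0.039,0,0,0,255],[0,-0.001,0.039,0,0,0,255],[0,-0.001,0.039,0,0,0,255],[0,-0.001,0.02,0,0,0,255],[0,0,-0.04,0,0,0,255],[0,0,-0.05,0,0,0,255]]
  ]
}}

```text
time_s: 11.2
eef_pos: [514.3, 67.4, 98.0]
tool_rot: [0.002, 0.707, 0.707, 0.002]
wrist_force: [1.3, -0.2, -2.6]
grip_width: 61.3
```

```bash
python3 go.py 447,-354.5,100,0
```

```text
447,-354.5,100,0 [-0.4218, -0.0675, -0.0024] [0.3, 0.0, 0.0]
t 11.2 pos [514.3  67.4  98. ] q [ 0.06  0.35  1.73 -0.    1.06  0.06] grip 61.3 F [ 1.3 -0.2 -2.6]
```

Emit:
{"name": "drive_tool", "arguments": {
  "deltas": [
    [[-0.422,-0.067,-0.002,0,0,0,255],[-0.422,-0.067,-0.002,0,0,0,255],[-0.422,-0.067,-0.002,0,0,0,255],[-0.422,-0.067,-0.002,0,0,0,255],[-0.422,-0.067,-0.002,0,0,0,255],[-0.422,-0.067,-0.002,0,0,0,255],[-0.422,-0.067,-0.002,0,0,0,255],[-0.422,-0.067,-0.002,0,0,0,255],[-0.422,-0.067,0.05,0,0,0,255],[-0.422,-0.067,0.06,0,0,0,255]]
  ]
}}

```text
time_s: 12.45
eef_pos: [446.6, -352.6, 34.4]
tool_rot: [-0.001, 0.707, 0.708, 0.002]
wrist_force: [-0.2, 0.3, -1.6]
grip_width: 61.4
```

```bash
python3 go.py 447,-354.5,8,0
```

```text
447,-354.5,8,0 [-0.002, 0.0004, 0.0264] [0.1, -0.2, 0.1]
t 12.45 pos [ 446.6 -352.6   34.4] q [-0.73  0.54  1.62  0.    0.99 -0.74] grip 61.4 F [-0.2  0.3 -1.6]
```

Open to about 75 mm inside the tin (count 50).

Emit:
{"name": "drive_tool", "arguments": {
  "deltas": [
    [[-0.002,0,0.015,0,0,0,255],[-0.002,0,0.027,0,0,0,255],[-0.002,0,0.027,0,0,0,255],[-0.002,0,0.027,0,0,0,50],[-0.002,0,0.027,0,0,0,50],[-0.002,0,0.027,0,0,0,50],[-0.002,0,0.0,0,0,0,50],[-0.002,0,-0.05,0,0,0,0],[-0.002,0,-0.065,0,0,0,0]]
  ]
}}

```text
time_s: 13.58
eef_pos: [447.3, -355.7, 102.5]
tool_rot: [0.001, 0.707, 0.708, 0.002]
wrist_force: [0.7, -0.1, 0.3]
grip_width: 92.1
```

```bash
python3 go.py 437.4,-177,90,0
```

```text
437.4,-177,90,0 [0.1787, -0.0098, 0.0127] [0.3, -0.1, 0.1]
t 13.575 pos [ 447.3 -355.7  102.5] q [-0.74  0.45  1.57  0.    1.12 -0.74] grip 92.1 F [ 0.7 -0.1  0.3]
```

Emit:
{"name": "drive_tool", "arguments": {
  "deltas": [
    [[0.179,-0.01,0.013,0,0,0,0],[0.179,-0.01,0.013,0,0,0,0],[0.179,-0.01,0.013,0,0,0,0],[0.179,-0.01,0.013,0,0,0,0],[0.179,-0.01,0.05,0,0,0,0],[0.179,-0.01,0.06,0,0,0,0],[0.179,-0.01,0.06,0,0,0,0]]
  ]
}}

```text
time_s: 14.45
eef_pos: [437.2, -177.1, 42.4]
tool_rot: [0.001, 0.707, 0.707, 0.002]
wrist_force: [-0.1, -0.1, -0.5]
grip_width: 94.2
```

```bash
python3 go.py 437.4,-177,4,0;  python3 - <<'E'
from m import *
t,s=snap('top'),snap('scene')
im=t['pixels'];a=cv2.resize(im[190:310,370:530],None,fx=2.5,fy=2.5);b=cv2.resize(s['pixels'][230:400,90:316],None,fx=1.76,fy=1.76)[:300]
cv2.imwrite('pics/d.png',np.hstack([a[:299],b[:299]]))
E
```

```text
437.4,-177,4,0 [0.0, 0.0001, 0.0384] [0.2, -0.1, 0.0]
t 14.45 pos [ 437.2 -177.1   42.4] q [-0.46  0.34  1.89  0.    0.9  -0.47] grip 94.2 F [-0.1 -0.1 -0.5]
```

View pics/d.png

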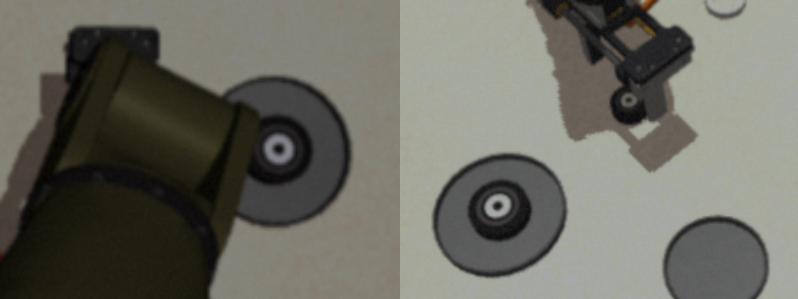

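The big roll is flat near the middle of its tin, and the jaws are over the small roll.

Emit:
{"name": "drive_tool", "arguments": {
  "deltas": [
    [[0,0,0.03,0,0,0,0],[0,0,0.038,0,0,0,0],[0,0,0.038,0,0,0,255],[0,0,0.038,0,0,0,255],[0,0,0.038,0,0,0,255],[0,0,0.038,0,0,0,255],[0,0,0.038,0,0,0,255],[0,0,0.038,0,0,0,255],[0,0,0.0,0,0,0,255],[0,0,-0.05,0,0,0,255]]
  ]
}}

```text
time_s: 15.8
eef_pos: [436.8, -176.9, 93.7]
tool_rot: [0.0, 0.707, 0.707, 0.002]
wrist_force: [0.2, -0.2, 0.3]
grip_width: 41.3
```

```bash
python3 go.py 640,-232,80,0
```

```text
640,-232,80,0 [-0.0553, 0.2031, 0.0142] [0.2, -0.1, 0.0]
t 15.8 pos [ 436.8 -176.9   93.7] q [-0.46  0.26  1.86  0.    1.02 -0.47] grip 41.3 F [ 0.2 -0.2  0.3]
```

Emit:
{"name": "drive_tool", "arguments": {
  "deltas": [
    [[-0.055,0.203,0.014,0,0,0,255],[-0.055,0.203,0.014,0,0,0,255],[-0.055,0.203,0.014,0,0,0,255],[-0.055,0.203,0.014,0,0,0,255],[-0.055,0.203,0.014,0,0,0,255],[-0.055,0.203,0.05,0,0,0,255],[-0.055,0.203,0.06,0,0,0,255],[-0.055,0.203,0.06,0,0,0,255]]
  ]
}}

```text
time_s: 16.8
eef_pos: [639.5, -231.6, 34.4]
tool_rot: [0.0, 0.707, 0.707, 0.002]
wrist_force: [-0.6, -0.4, 0.5]
grip_width: 41.6
```

```bash
python3 go.py 640,-232,7.5,0
```

```text
640,-232,7.5,0 [-0.0005, 0.0004, 0.0269] [0.1, -0.1, 0.0]
t 16.8 pos [ 639.5 -231.6   34.4] q [-0.4   0.75  1.25  0.    1.13 -0.4 ] grip 41.6 F [-0.6 -0.4  0.5]
```

Emit:
{"name": "drive_tool", "arguments": {
  "deltas": [
    [[0,0,0.015,0,0,0,255],[0,0,0.027,0,0,0,255],[0,0,0.027,0,0,0,255],[0,0,0.027,0,0,0,98],[0,0,0.027,0,0,0,98],[0,0,0.027,0,0,0,98],[0,0,0.0,0,0,0,98],[0,0,-0.06,0,0,0,0],[0,0,-0.12,0,0,0,0],[0,0,-0.15,0,0,0,0]]
  ]
}}

```text
time_s: 18.05
eef_pos: [639.8, -232.1, 188.6]
tool_rot: [0.002, 0.707, 0.707, 0.003]
wrist_force: [0.5, 0.0, -0.9]
grip_width: 84.5
```

```bash
python3 go.py 400,0,200,0
```

```text
400,0,200,0 [0.2323, -0.2396, -0.0129] [0.4, -0.0, 0.0]
t 18.05 pos [ 639.8 -232.1  188.6] q [-0.4   0.61  1.12  0.    1.41 -0.4 ] grip 84.5 F [ 0.5  0.  -0.9]
```

Emit:
{"name": "drive_tool", "arguments": {
  "deltas": [
    [[0.232,-0.24,-0.013,0,0,0,0],[0.232,-0.24,-0.013,0,0,0,0],[0.232,-0.24,-0.013,0,0,0,0],[0.232,-0.24,-0.013,0,0,0,0],[0.232,-0.24,-0.013,0,0,0,0],[0.232,-0.24,-0.013,0,0,0,0],[0.232,-0.24,-0.013,0,0,0,0],[0.232,-0.24,-0.013,0,0,0,0]]
  ]
}}

```text
time_s: 19.05
eef_pos: [400.2, -0.8, 200.2]
tool_rot: [0.002, 0.707, 0.707, 0.003]
wrist_force: [0.4, -0.3, 0.6]
grip_width: 94.1
```

Run:
```python
from m import *
t=snap('top'); im=t['pixels']; g=im.max(2)
C={'big_roll':('big_tin',12,28),'small_roll':('small_tin',12,20),'big_case':('big_tray',12,28),'small_case':('small_tray',10,21)}
for n,(d,z,h) in C.items():
    zz,a,_,hh=T[d]; D=meas(t,a,hh,zz)
    c=tuple(proj(t,[*D[:2],12])[0].round().astype(int)); x0,y0=c[0]-h,c[1]-h; w=im[y0:y0+2*h,x0:x0+2*h].astype(float)
    if 'roll' in n: m=w.max(2)<45
    else: m=(w[...,2]-w[...,0])<25   # not brown
    cs=cv2.findContours(m.astype(np.uint8),cv2.RETR_EXTERNAL,cv2.CHAIN_APPROX_NONE)[0]; k=max(cs,key=cv2.contourArea).reshape(-1,2)+[x0,y0]
    (p,sz,ang)=cv2.minAreaRect(ray(t,k,z).astype(np.float32))
    if sz[0]<sz[1]: ang+=90; sz=sz[::-1]
    print(n,'size',np.round(sz,1),'off',np.round(np.array(p)-D[:2],1),'dang',round((ang-D[4]+90)%180-90,1))
print('loupe',meas(t,(323,166),15,18).round(1))
cv2.imwrite('pics/f.png',cv2.resize(im[130:320,110:530],None,fx=1.9,fy=1.9,interpolation=cv2.INTER_CUBIC))
cv2.imwrite('pics/g.png',snap('scene')['pixels'])
```

```text
big_roll size [65.8 60.6] off [0.4 1.2] dang 0.0
small_roll size [44.6 41.9] off [-0.7  0.4] dang -45.0
big_case size [73.3 57.4] off [ 0.6 -2.3] dang 0.1
small_case size [55.2 37.7] off [ 1.5 -0.1] dang 1.0
loupe [627.2   1.2  43.8  36.1   1. ]
```

View pics/f.png

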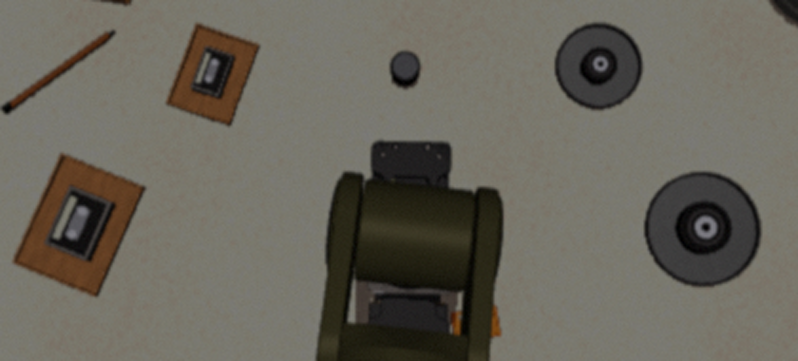

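View pics/g.png

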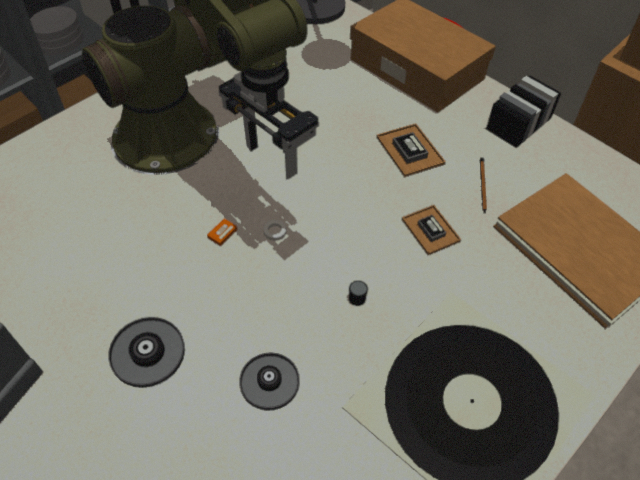

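Both views show all four items flat and centred, about 2.5 mm off at most. The loupe and the orange case haven't moved. I'm handing in.

```bash
python3 -c "
from cell import arm; print(arm.sign_off())"
```

```text
the job is handed in; nothing more can be done
None
```

I placed both film rolls in their tins and both cassette cases in their trays, larger with larger and smaller with smaller, then handed the job in at about 19 s of robot time.

The last pictures show all four lying flat. In the top view each is within about 2.5 mm of its centre (15 mm allowed), and the cases are within about 1° of their trays' long sides. The magnifier measures the same position as at the start. The orange case looks unmoved, and the arm finished raised at 200 mm, touching nothing.

No check failed. The two cameras disagreed by about 2–5 mm on some positions, mostly the trays, which is still well inside the limit. I judged flatness by eye from the pictures and did not measure it.

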